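# Zero a hand-cranked microscope stage and feed it exactly two turns

## Task

Set the fine feed of the inspection stage: take the crank's knob and turn it back, anticlockwise from above, gently until you feel the zero stop, without straining the stop. Rest against it for a moment, then crank exactly two full turns clockwise, let go of the knob, and swing the clamp lever all the way over, away from the robot, to lock the stage. Leave the other things on the bench where they are.

Things in the scene. Friction and masses are not known exactly. Their poses are not given: they have to be found in the camera images.
- base: white cast base of the feed stage, fixed to the bench, 200 (x) x 360 (y) x 30 mm; origin at the centre of its underside, z up. On it: at y = -100 mm the gearbox with turret and crank; at y = +45 mm a black stage plate 160 x 120 mm, top 68 mm above the bench; at y = +148 mm the clamp lever on a 70 x 50 mm block whose top is 55 mm above the bench
- crank: crank arm, dark flat steel 18 mm wide, turning about the vertical axis of the turret; origin on that axis 101 mm above the bench, arm top 12 mm above the origin; x axis along the arm to the knob, 50 mm from the axis. Turning takes about 0.12 N m (2.4 N at the knob) either way; it stays where left. Clockwise from above feeds forward, anticlockwise leads back to the zero stop
- gearbox_top (a point): top centre of the 110 mm square gearbox, 80 mm above the bench; on it the round steel turret, 72 mm across, 20 mm high. The zero stop is hidden inside in an unknown direction, 0.15 to 0.7 turn back from the start. It is springy: gives 0.2 rad at 20 N of push at the knob beyond the drag, never press more; 5 to 8 N is ample. No other stop, mark or click; ample travel
- knob_grip (a point): centre of the crank's upright round black knob, 18 mm in diameter, 45 mm tall (115 to 160 mm above the bench); the point is on the knob's axis, 141 mm above the bench. The knob spins freely on its pin, so it can be held without turning the hand (firmly: 25 to 40 N of grip); nothing stands within 25 mm of it above the arm
- feed (a joint): travel of the stage plate from the zero stop in m, along the base's x axis, driven by the crank: 0.0003 (0.3 mm) a turn, far below the reading noise and too small to see, so count turns at the crank. Turns are judged by it: 0 is the crank at the stop, 0.0006 two turns
- lock (a joint): clamp lever's angle in rad: 0 leaning to the base's -x (towards the robot), 1.0 swung fully over to the base's +x; it stays where it is left, and takes about 1 N at its ball
- lock_tip (a point): centre of the black ball, 26 mm in diameter, at the tip of the clamp lever, an 80 mm steel rod 10 mm thick swinging about an axis parallel to the base's y, 52 mm above the bench at x = 0, y = +148 mm of the base; the ball is 122 mm above the bench at both ends of the swing, 38 mm before the axis at first and 38 mm beyond it at last
- bottle: bystander: clear cleaner bottle, 52 mm in diameter, 130 mm tall; origin under its centre
- slidecase: bystander: grey slide case, 85 x 110 x 32 mm; origin under its centre
- loupe: bystander: black loupe, 38 mm in diameter, 42 mm tall; origin under its centre
- tape: bystander: roll of tape lying flat, 90 mm across, 18 mm high; origin under its centre
- tweezers: bystander: steel tweezers lying flat, 120 mm long, 6 mm high; origin under them
- pencup: bystander: light blue pen cup, 84 mm across, 110 mm tall, its pens reaching 170 mm; origin under its centre
- chiptray: bystander: black chip tray with cells, 140 x 100 x 25 mm; origin under its centre
- stamp: bystander: dark block, 45 x 45 x 50 mm; origin under its centre

How it is judged (in metres and radians):
On the way, in this order (a step that is already met when the one before it is completed fails the run):
1. the crank rests against its zero stop, within 12 degrees, for 0.2 s (value of joint feed between -1e-05 and 1e-05 m), for 0.2 s.
2. the crank stands two turns from the stop, within 15 degrees, for 0.5 s (value of joint feed between 0.0005875 and 0.0006125 m), for 0.5 s.
3. the clamp lever is swung over, at least 0.85 rad (value of joint lock above 0.85 rad), for 0.2 s.
At the end, for the whole second after the job is handed in: The crank stands exactly two turns clockwise from its zero stop, within 15 degrees (0.0125 mm of feed), and the clamp lever is swung over to at least 0.85 rad (all of step 2 and value of joint lock above 0.85 rad); the robot touches nothing.
It fails at once if the crank is forced more than 12 degrees into its springy zero stop (about 20 N at the knob) (value of joint feed below -1e-05 m).
It fails at once if a bystander is moved more than 30 mm (distance of any of bottle, slidecase, loupe, tape, tweezers, pencup, chiptray, stamp from where it was at the start of the episode above 0.03 m).
It also fails if it takes over 72 s, if anything falls off the work surface, if the arm or the gripper's body presses on something with over 40 N, if the wrist force passes 120 N, or if a joint passes its speed limit or range.

## Robot

A 7-joint arm with a two-finger parallel gripper is mounted at the origin on the work surface. World frame = base frame: x ahead of the robot, y to its left, z up, the work surface at z = 0. Lengths are in mm, angles in rad, forces in N, time in s.
With the tool pointing down it reaches from about 400 to 875 mm from the base axis. Payload 4.4 kg.
Tool frame: the origin (TCP) lies on the mounting face of the last link; the fingertips stand 173 mm ahead of it and the grasp point (between the pads) lies 155 mm ahead of it; z points along the fingers, y is the line along which they close (so a half turn about z gives the same grasp; the last joint's range is limited). The gripper opens to 85 mm and grips with 20 to 120 N. Pads are 22 mm wide; open, the fingers measure 114 mm over their backs; the gripper's body (76 mm by 85 mm) begins 54 mm behind the grasp point. The pads swing forward as they close: fully open they stand 13 mm farther back than shut.
Start: joints at [1.162, 0.628, 0.038, 1.517, -0.027, 0.996, -0.02], TCP at [218.503, -612.186, 404.713] pointing down, gripper open.
Joint ranges: [-3.06, 3.06], [-0.37, 2.12], [-1.25, 1.32], [0.18, 2.47], [-1.1, 4.24], [0.23, 1.98], [-2.94, 2.94]. Speed limits (rad/s): [2.57, 2.57, 3.14, 3.14, 3.14, 3.14, 3.14].

## Interface

Orientations are given as a 3x3 rotation matrix whose columns are the frame's x, y, z axes.
In Python, from workcell import env gives the robot as it stands.
- The arm moves only by the shell command python3 -m jog 'ROWS' [FORCE]. ROWS is JSON, one flat list of numbers, 7 for each row, row after row: the turn, a rotation vector about the tool's x, y, z in rad, then the shift along the tool's x, y, z in m, then the opening, from 0 (shut) to 1 (fully open). A call has 1 to 5 rows; each row shifts and turns the commanded pose from where the row before left it, along the tool's axes as they then stand; what a row does not reach is not made up. A row lasts 1/8 s, in which the tool goes at most 62.5 mm and 10.7 degrees, less where a joint would pass 70% of its speed; a pose out of reach is approached as far as the arm can. A call is refused whole if a number of a shift passes 0.0625 or a number of a turn 0.188, either way. A call with a gripper value outside its range is refused whole. The fingers move at their own pace and stop on an object; FORCE is the grip in N (left out, the last holds). Time passes only in rows, so rows that do not move let the fingers close. It gives the time, the measured TCP pose, the force, the opening and the grip force at its end, in the units of the state.
- env.read_state(): the state, without advancing time (a new reading comes with each control period).
- env.snapshot(name): name is "scene" or "top" or "wrist"; returns a dict with "img" (420x560x3 uint8, red, green, blue), "camera_matrix" (3x3 intrinsics, pixels), "extrinsics" (4x4, takes a point from world to camera coordinates). Camera axes: x right, y up, looking along -z (the intrinsics and any distortion apply to the point x, -y, -z); pixel columns grow to the right and rows downward; lengths in mm; the calibration is good to about 2 mm. A picture is of the moment at which its call begins. There is no depth.
- env.hand_in(): hands the job in; it is judged then, once.
The state is a dict: "t": time; "qpos": joint angles; "qd": joint speeds; "effort": joint torques, N m; "position": TCP position; "ee_rot": TCP orientation; "contact_force": force on the tool from outside, world axes, zero at the start; "torque": the same for the moment, N m; "opening": finger opening in mm; "grip_force": force on a finger pad.
Only numpy, scipy, OpenCV 4.12 (cv2) and the standard library are available. Lean on these libraries where they do the work, as an engineer would, in place of code of your own. Each camera call takes 0.05 s, during which the arm holds its last target. There are 200 camera calls.

## Working session

There is one attempt and no reset: what is moved stays moved. The work goes in short steps, Python scripts to look and compute and a shell command to move; the robot and the scene stay as the last step left them, time stands still between calls to the robot, and variables do not carry over. Pictures are saved under pics/ and viewed, at most 10 in all, crops included, and the job is handed in when it is done.

```bash
ls; mkdir -p pics; python3 - <<'E'
from workcell import env
import cv2,numpy as np
for n in("scene","top"):
    s=env.snapshot(n); cv2.imwrite(f"pics/{n}0.png",s["img"][...,::-1]); print(n,s["camera_matrix"],s["extrinsics"],[k for k in s])
s=env.read_state(); print({k:np.round(v,3).tolist() for k,v in s.items()})
E
```

```text
pics
scene [[514.92982062   0.         279.26981672]
 [  0.         514.92982062 210.02208192]
 [  0.           0.           1.        ]] [[ 7.74059172e-01  6.33092380e-01  5.14168609e-03 -4.38741006e+02]
 [-4.77017131e-01  5.77853330e-01  6.62223667e-01  2.19705543e+02]
 [ 4.16277617e-01 -5.15052976e-01  7.49288581e-01 -1.59880258e+03]
 [ 0.00000000e+00  0.00000000e+00  0.00000000e+00  1.00000000e+00]] ['img', 'camera_matrix', 'extrinsics']
top [[469.83680683   0.         277.50818011]
 [  0.         469.83680683 214.18137363]
 [  0.           0.           1.        ]] [[ 4.65243559e-03 -9.99942079e-01 -9.70529561e-03 -4.86579547e+00]
 [ 9.99006538e-01  4.21749377e-03  4.43638303e-02 -5.61457485e+02]
 [-4.43203287e-02 -9.90205364e-03  9.98968297e-01 -1.56149780e+03]
 [ 0.00000000e+00  0.00000000e+00  0.00000000e+00  1.00000000e+00]] ['img', 'camera_matrix', 'extrinsics']
{'t': 0.1, 'qpos': [1.162, 0.629, 0.038, 1.518, -0.027, 0.996, -0.02], 'qd': [-0.001, -0.002, 0.001, -0.002, -0.001, 0.0, -0.001], 'effort': [0.002, -56.454, 1.23, -19.398, 0.011, 0.005, 0.0], 'position': [218.383, -611.918, 403.895], 'ee_rot': [[0.942, 0.336, -0.001], [0.336, -0.942, 0.002], [-0.0, -0.002, -1.0]], 'contact_force': [0.256, -0.451, -0.65], 'torque': [-0.011, 0.019, -0.046], 'grip_force': 0.0, 'opening': 85.544}
```

View pics/scene0.png

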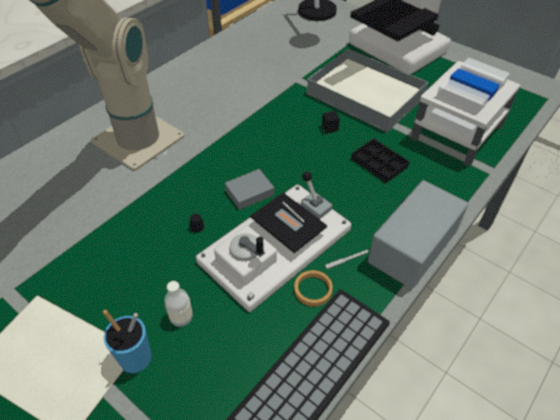

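View pics/top0.png

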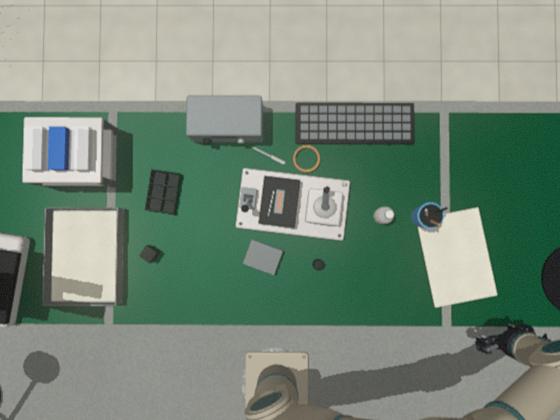

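The scene view shows the stage mid-bench, with the knob at about (260,245) and the lever ball at (308,176). The top view shows the base from (243,170) to (348,238), the turret at (325,207), the knob at (326,190) and the lever ball at (245,208). I'll enlarge both crops for exact pixels.

```bash
python3 - <<'E'
import cv2,numpy as np
a=cv2.imread("pics/top0.png")[160:250,230:360]; b=cv2.imread("pics/scene0.png")[160:310,185:360]
a=cv2.resize(a,None,fx=5,fy=5,interpolation=cv2.INTER_CUBIC); cv2.imwrite("pics/topc.png",a)
b=cv2.resize(b,None,fx=4,fy=4,interpolation=cv2.INTER_CUBIC); cv2.imwrite("pics/scenec.png",b)
E
```

```text
(no output)
```

View pics/topc.png

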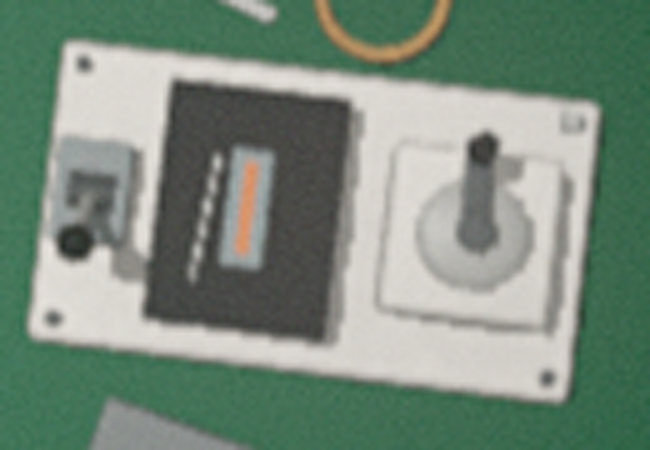

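View pics/scenec.png

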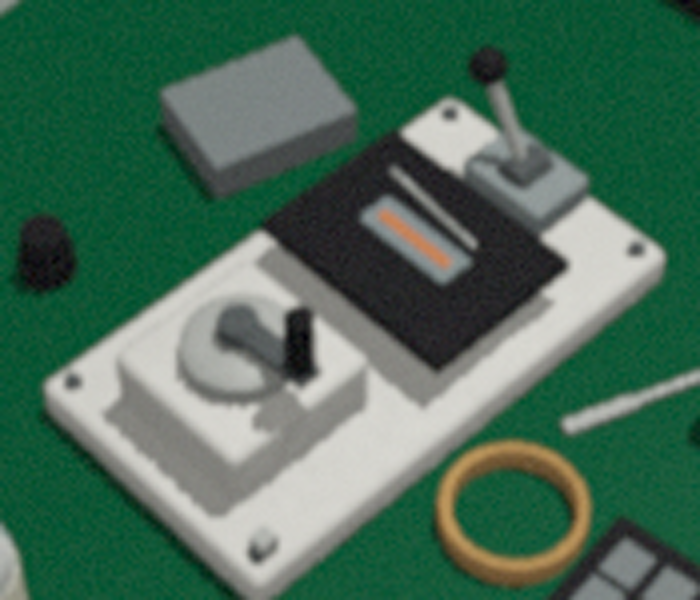

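The top crop gives base corners at about (65,42), (600,103), (568,402) and (30,338), the knob top at (483,147), the turret centre at (475,238) and the ball at (75,242). The scene crop gives the knob top at (298,316), the ball at (488,65) and the turret at (236,345).

```bash
cat >h.py <<'E'
from workcell import env
import cv2,numpy as np
def ray(s,u,v):
    K=s["camera_matrix"];E=s["extrinsics"];R=E[:3,:3];c=-R.T@E[:3,3]
    d=np.linalg.inv(K)@[u,v,1]; return c,R.T@(d*[1,-1,-1])
def atz(s,u,v,z):
    c,d=ray(s,u,v); return c+d*(z-c[2])/d[2]
def proj(s,p):
    q=s["extrinsics"][:3,:3]@p+s["extrinsics"][:3,3]; q=s["camera_matrix"]@(q*[1,-1,-1]); return q[:2]/q[2]
E
python3 - <<'E'
from h import *
np.set_printoptions(precision=1,suppress=True)
T=env.snapshot("top");S=env.snapshot("scene")
t=lambda u,v,z:atz(T,(u+.5)/5-.5+230,(v+.5)/5-.5+160,z)
s=lambda u,v,z:atz(S,(u+.5)/4-.5+185,(v+.5)/4-.5+160,z)
C=np.array([t(65,42,30),t(600,103,30),t(568,402,30),t(30,338,30)]);print(C)
c=C.mean(0);yv=(C[0]+C[3]-C[1]-C[2]);xv=C[0]+C[1]-C[2]-C[3]
print(c,np.linalg.norm(yv)/2,np.linalg.norm(xv)/2)
th1=np.arctan2(-yv[0],yv[1]);th2=np.arctan2(xv[1],xv[0]);print("yaw",np.degrees([th1,th2]))
th=(th1*2+th2)/3;X=np.array([np.cos(th),np.sin(th)]);Y=np.array([-X[1],X[0]])
ax=c[:2]-100*Y;print("axis",ax,"ball0",c[:2]+148*Y-38*X)
print("top: knob",t(483,145,160),"turret",t(475,240,100),"ball",t(75,242,122))
print("scene: knob",s(298,313,160),"turret",s(236,347,100),"ball",s(488,65,122))
print("bar base corners scene z30", s(45,390,30), s(450,97,30), s(665,250,30))
E
```

```text
[[ 714.1  114.4   30. ]
 [ 674.6 -241.3   30. ]
 [ 476.3 -219.7   30. ]
 [ 517.   136.    30. ]]
[595.5 -52.6  30. ] 357.95887954782677 198.87547388568055
yaw [-6.4 -6.2]
axis [ 584.4 -152. ] ball0 [574.1  98.7]
top: knob [ 633.4 -151.5  160. ] turret [ 579.  -152.1  100. ] ball [575.5  99.3 122. ]
scene: knob [ 630.6 -149.7  160. ] turret [ 587.1 -156.7  100. ] ball [571.8 103.8 122. ]
bar base corners scene z30 [ 480.5 -218.    30. ] [517.5 138.5  30. ] [711.1 117.9  30. ]
```

```bash
python3 -m jog '[0,0,0.171,0,0,0,1, 0,0,0.171,0,0,0,1, 0,0,0,0.038,-0.042,0,1, 0,0,0,0.038,-0.042,0,1, 0,0,0,0.038,-0.042,0,1]' 30; python3 -m jog '[0,0,0,0.038,-0.042,0,1, 0,0,0,0.038,-0.042,0,1, 0,0,0,0.038,-0.042,0,1, 0,0,0,0.038,-0.042,0,1, 0,0,0,0.038,-0.042,0,1]'; python3 -m jog '[0,0,0,0.038,-0.042,0,1, 0,0,0,0.038,-0.042,0,1, 0,0,0,0.0,0.0,0,0.6,0,0,0,0,0,0,0.6]'; python3 -c "
from h import *
s=env.read_state();print(s['ee_rot'],s['contact_force'],s['opening'],s['position'])"
```

```text
t: 0.82
position: [333.4, -484.7, 404.6]
ee_rot: [[1.0, 0.0, 0.0], [0.0, -1.0, 0.0], [0.0, -0.0, -1.0]]
contact_force: [0.3, -1.0, -0.1]
opening: 85.5
grip_force: 0.0
t: 1.45
position: [523.3, -274.5, 404.7]
ee_rot: [[1.0, 0.001, 0.0], [0.001, -1.0, -0.0], [0.0, 0.0, -1.0]]
contact_force: [0.8, -0.5, -0.2]
opening: 85.7
grip_force: 0.0
t: 1.95
position: [597.9, -192.1, 404.3]
ee_rot: [[1.0, 0.001, -0.001], [0.001, -1.0, -0.001], [-0.001, 0.001, -1.0]]
contact_force: [0.2, -0.1, -0.1]
opening: 51.9
grip_force: 0.0
[[ 9.99998690e-01  1.06170239e-03 -1.22203857e-03]
 [ 1.06096417e-03 -9.99999254e-01 -6.04578907e-04]
 [-1.22267954e-03  6.03281575e-04 -9.99999071e-01]] [ 0.18263429 -0.12954274 -0.13512878] 51.86961162170512 [ 597.86889446 -192.08980699  404.33823745]
```

```bash
python3 -m jog '[0,0,0,0.0355,-0.0415,0,0.6, 0,0,0,0,0,0,0.6]'; python3 - <<'E'
from h import *
s=env.snapshot("wrist");cv2.imwrite("pics/w1.png",s["img"][...,::-1])
print(proj(s,[633.5,-150.5,160]),proj(s,[584.4,-152,112]),proj(s,[584.4,-152,100]))
E
```

```text
t: 2.2
position: [635.2, -147.2, 404.5]
ee_rot: [[1.0, 0.005, 0.002], [0.005, -1.0, 0.003], [0.002, -0.003, -1.0]]
contact_force: [-0.7, -0.6, 0.3]
opening: 51.0
grip_force: 0.0
[280.56749366 224.18143094] [281.03268848 257.81330385] [280.87210619 252.84439585]
```

View pics/w1.png

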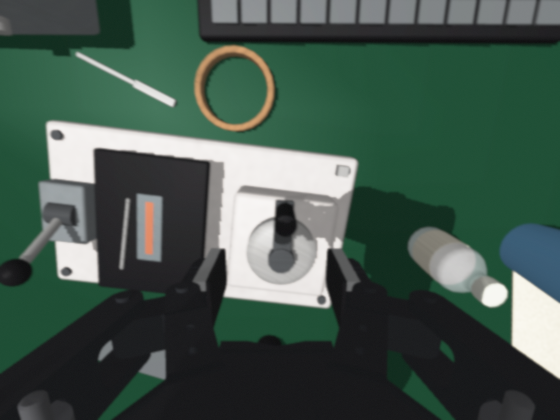

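The wrist view shows the knob at about (285,202)-(285,236), the turret disc centred near (282,249) with edges at 247 and 317, and the hub at (281,259).

```bash
python3 - <<'E'
from h import *
np.set_printoptions(precision=1,suppress=True)
s=env.snapshot("wrist");E=s["extrinsics"]
print("cam",-E[:3,:3].T@E[:3,3])
print("knob top/bottom",proj(s,[633.5,-150.5,160]),proj(s,[633.5,-150.5,115]))
print("meas hub",atz(s,281,260,112),"turret",atz(s,282,249.5,100),"knob far/near z160",atz(s,285,202,160),atz(s,285,236,160),atz(s,276,220,160),atz(s,295,220,160))
g=cv2.cvtColor(s["img"],cv2.COLOR_RGB2GRAY)
for r in range(192,275,4): print(r,g[r,264:304:3])
E
```

```text
cam [ 699.8 -150.1  372.8]
knob top/bottom [276.5 221.9] [276.4 207.1]
meas hub [ 580.2 -155.1  112. ] turret [ 586.1 -156.2  100. ] knob far/near z160 [ 649.  -156.8  160. ] [ 622.2 -157.1  160. ] [ 635.  -150.1  160. ] [ 635.1 -164.5  160. ]
192 [146 140 137 134 132 130 128 128 127 128 126 125 125 129]
196 [231 229 225 204 191 183 136 127 127 128 125 125 128 136]
200 [245 245 227 101  74  55  42  68  77 125 141 142 144 145]
204 [244 244 224  64  23  18  17  17  37 123 145 146 146 146]
208 [243 244 216  38  19  16  17  16  26 124 145 144 145 144]
212 [243 243 196  29  21  25  25  18  17 102 146 146 145 145]
216 [194 143  83  37  47  44  41  38  30  71 141 147 146 146]
220 [169 190 117  28  29  29  30  35  33  37  88 106 141 146]
224 [214 216 129  22  19  21  20  20  21  36 102 108  99 129]
228 [231 232 148  23  21  20  18  20  22  72 110 110 108 103]
232 [233 229 142  51  29  20  22  24  67 111 112 113 111 109]
236 [226 223 130  55  52  51  51  52  83 113 123 176 183 171]
240 [223 219 123  81  56  53  51  53  89 173 192 191 189 182]
244 [217 211 117  91  88  83  80  81  96 172 190 191 192 189]
248 [204 128  80  87  90  87  79  77  79 136 188 188 186 187]
252 [171  87  94  93  92  92  91  88  70 101 154 185 187 187]
256 [158  94  93  93  91  92  90  90  87  91 147 186 185 183]
260 [159  92  90  89  89  90  89  89  88 118 186 190 187 184]
264 [183 112  92  91  92  91  91  91 112 180 189 186 186 183]
268 [192 183 128  93  89  90  94 125 181 188 186 186 184 171]
272 [191 192 191 187 181 175 183 186 184 185 185 180 171 204]
```

```bash
python3 -m jog '[0,0,0,-0.001,0.0055,0,0.6, 0,0,0,0,0,0.05,0.6, 0,0,0,0,0,0.0,0.6, 0,0,0,0,0,0,0.6]'; python3 - <<'E'
from h import *
np.set_printoptions(precision=1,suppress=True)
s=env.snapshot("wrist");cv2.imwrite("pics/w2.png",s["img"][...,::-1]); st=env.read_state();print(st["position"],st["ee_rot"])
p=st["position"]; print("grasp axis at z160",proj(s,[p[0],p[1],160]),"knob guess",proj(s,[633.5,-153,160]))
E
```

```text
t: 2.8
position: [632.7, -157.0, 356.0]
ee_rot: [[1.0, -0.001, 0.001], [-0.001, -1.0, -0.001], [0.001, 0.001, -1.0]]
contact_force: [-0.2, -0.3, 0.2]
opening: 51.3
grip_force: 0.0
[ 633.  -156.8  356.5] [[ 1. -0.  0.]
 [-0. -1. -0.]
 [ 0.  0. -1.]]
grasp axis at z160 [274.6 245.4] knob guess [268.1 244.7]
```

View pics/w2.png

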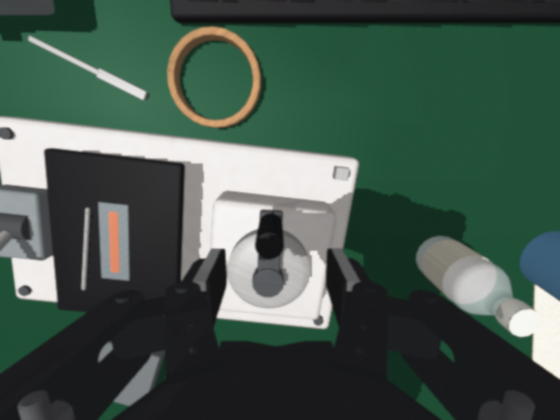

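The knob's top disc is centred near (269.5,243), which puts it at about (634.5,-154). I'll correct by 3 mm, descend and close.

```bash
python3 -m jog '[0,0,0,0.001,-0.003,0.0,0.6, 0,0,0,0,0,0.03,0.6, 0,0,0,0,0,0.028,0.6,0,0,0,0,0,0,0.6]' 35; python3 -m jog '[0,0,0,0,0,0,0.35, 0,0,0,0,0,0,0.25, 0,0,0,0,0,0,0.2, 0,0,0,0,0,0,0.1, 0,0,0,0,0,0,0]' 35;  python3 -m jog '[0,0,0,0,0,0,0, 0,0,0,0,0,0,0, 0,0,0,0,0,0,0]' 35
```

```text
t: 3.35
position: [633.1, -152.4, 295.6]
ee_rot: [[1.0, 0.001, -0.003], [0.001, -1.0, 0.001], [-0.003, -0.001, -1.0]]
contact_force: [0.4, -0.5, 0.2]
opening: 51.1
grip_force: 0.0
t: 3.98
position: [634.3, -153.0, 298.2]
ee_rot: [[1.0, 0.001, 0.003], [0.001, -1.0, -0.0], [0.003, 0.0, -1.0]]
contact_force: [0.8, 0.9, 5.5]
opening: 16.8
grip_force: 34.0
t: 4.35
position: [634.3, -153.0, 298.2]
ee_rot: [[1.0, 0.001, 0.003], [0.001, -1.0, -0.0], [0.003, 0.001, -1.0]]
contact_force: [0.5, 0.3, 6.0]
opening: 17.0
grip_force: 34.0
```

```bash
python3 -m jog '[0,0,0,-0.0005,-0.0070,0,0, 0,0,0,-0.0015,-0.0068,0,0, 0,0,0,-0.0024,-0.0066,0,0, 0,0,0,-0.0033,-0.0062,0,0, 0,0,0,-0.0041,-0.0056,0,0]'; python3 -c "
from h import *
for i in range(3):
    s=env.read_state();print(s['position'],s['contact_force'])"
python3 -m jog '[0,0,0,0,0,0,0]'
```

```text
t: 4.97
position: [623.5, -120.3, 298.3]
ee_rot: [[1.0, 0.001, 0.006], [0.001, -1.0, -0.001], [0.006, 0.001, -1.0]]
contact_force: [3.1, 0.1, 5.4]
opening: 16.8
grip_force: 34.1
[ 623.4763611  -120.34945878  298.28686079] [3.11189592 0.09355014 5.40416268]
[ 623.4763611  -120.34945878  298.28686079] [3.11189592 0.09355014 5.40416268]
[ 623.4763611  -120.34945878  298.28686079] [3.11189592 0.09355014 5.40416268]
t: 5.1
position: [622.9, -119.4, 298.2]
ee_rot: [[1.0, 0.002, 0.004], [0.002, -1.0, 0.001], [0.004, -0.001, -1.0]]
contact_force: [1.0, 1.3, 7.4]
opening: 17.3
grip_force: 34.3
```

```bash
cat >c.py <<'E'
from h import *
import sys
s=env.read_state();p=s["position"];f=s["contact_force"];d=p[:2]-[584.4,-153.8]
a=np.arctan2(d[1],d[0]);r=np.array([np.cos(a),np.sin(a)]);t=np.array([-r[1],r[0]])
F=-f[:2]@t
print(f"t{s['t']:.2f} ang {np.degrees(a):.1f} R {np.hypot(*d):.1f} resist {F:.1f} rad {f[:2]@r:.1f} z {p[2]:.1f} fz {f[2]:.1f} op {s['opening']:.1f}")
sys.exit(F>6)
E
cat >/dev/null; python3 c.py && python3 -m jog '[0,0,0,-0.0023,-0.0026,0,0, 0,0,0,0,0,0,0]' >/dev/null && python3 c.py && python3 -m jog '[0,0,0,-0.0025,-0.0024,0,0, 0,0,0,0,0,0,0]' >/dev/null && python3 c.py && python3 -m jog '[0,0,0,-0.0027,-0.0022,0,0, 0,0,0,0,0,0,0]' >/dev/null && python3 c.py && python3 -m jog '[0,0,0,-0.0028,-0.0021,0,0, 0,0,0,0,0,0,0]' >/dev/null && python3 c.py && python3 -m jog '[0,0,0,-0.003,-0.0018,0,0, 0,0,0,0,0,0,0]' >/dev/null && python3 c.py && python3 -m jog '[0,0,0,-0.0031,-0.0016,0,0, 0,0,0,0,0,0,0]' >/dev/null && python3 c.py
```

```text
t5.10 ang 41.8 R 51.6 resist -0.3 rad 1.7 z 298.2 fz 7.4 op 17.3False
```

```bash
sed -i 's/sys.exit(F>6)/sys.exit(int(F>6))/' c.py
python3 -m jog '[0,0,0,-0.0023,-0.0026,0,0, 0,0,0,0,0,0,0]' >/dev/null && python3 c.py && python3 -m jog '[0,0,0,-0.0025,-0.0024,0,0, 0,0,0,0,0,0,0]' >/dev/null && python3 c.py && python3 -m jog '[0,0,0,-0.0027,-0.0022,0,0, 0,0,0,0,0,0,0]' >/dev/null && python3 c.py && python3 -m jog '[0,0,0,-0.0028,-0.0021,0,0, 0,0,0,0,0,0,0]' >/dev/null && python3 c.py && python3 -m jog '[0,0,0,-0.003,-0.0018,0,0, 0,0,0,0,0,0,0]' >/dev/null && python3 c.py && python3 -m jog '[0,0,0,-0.0031,-0.0016,0,0, 0,0,0,0,0,0,0]' >/dev/null && python3 c.py
```

```text
t5.35 ang 45.0 R 51.7 resist 1.4 rad 2.3 z 298.3 fz 6.1 op 17.3
t5.60 ang 48.9 R 51.9 resist 2.5 rad 2.7 z 298.2 fz 6.2 op 17.3
t5.85 ang 52.8 R 52.0 resist 1.6 rad 2.5 z 298.3 fz 5.6 op 16.9
t6.10 ang 56.7 R 52.1 resist 1.1 rad 2.2 z 298.3 fz 6.7 op 17.1
t6.35 ang 60.6 R 52.2 resist 1.6 rad 3.1 z 298.3 fz 6.8 op 16.9
t6.60 ang 64.5 R 52.3 resist 2.4 rad 2.0 z 298.2 fz 6.6 op 17.1
```

```bash

python3 -m jog '[0,0,0,-0.0032,-0.0014,0,0, 0,0,0,0,0,0,0]' >/dev/null && python3 c.py && python3 -m jog '[0,0,0,-0.0033,-0.0012,0,0, 0,0,0,0,0,0,0]' >/dev/null && python3 c.py && python3 -m jog '[0,0,0,-0.0034,-0.001,0,0, 0,0,0,0,0,0,0]' >/dev/null && python3 c.py && python3 -m jog '[0,0,0,-0.0034,-0.0007,0,0, 0,0,0,0,0,0,0]' >/dev/null && python3 c.py && python3 -m jog '[0,0,0,-0.0035,-0.0005,0,0, 0,0,0,0,0,0,0]' >/dev/null && python3 c.py && python3 -m jog '[0,0,0,-0.0035,-0.0002,0,0, 0,0,0,0,0,0,0]' >/dev/null && python3 c.py && python3 -m jog '[0,0,0,-0.0035,0,0,0, 0,0,0,0,0,0,0]' >/dev/null && python3 c.py && python3 -m jog '[0,0,0,-0.0035,0.0002,0,0, 0,0,0,0,0,0,0]' >/dev/null && python3 c.py && python3 -m jog '[0,0,0,-0.0035,0.0005,0,0, 0,0,0,0,0,0,0]' >/dev/null && python3 c.py && python3 -m jog '[0,0,0,-0.0034,0.0007,0,0, 0,0,0,0,0,0,0]' >/dev/null && python3 c.py && python3 -m jog '[0,0,0,-0.0034,0.001,0,0, 0,0,0,0,0,0,0]' >/dev/null && python3 c.py && python3 -m jog '[0,0,0,-0.0033,0.0012,0,0, 0,0,0,0,0,0,0]' >/dev/null && python3 c.py && python3 -m jog '[0,0,0,-0.0032,0.0014,0,0, 0,0,0,0,0,0,0]' >/dev/null && python3 c.py
```

```text
t6.85 ang 68.4 R 52.4 resist 1.4 rad 3.1 z 298.2 fz 6.8 op 17.0
t7.10 ang 72.3 R 52.5 resist 2.0 rad 3.9 z 298.2 fz 7.5 op 17.1
t7.35 ang 76.2 R 52.6 resist 1.2 rad 3.0 z 298.2 fz 7.0 op 17.0
t7.60 ang 80.1 R 52.6 resist 2.1 rad 2.2 z 298.2 fz 6.5 op 17.3
t7.85 ang 84.0 R 52.7 resist 2.7 rad 3.5 z 298.2 fz 7.6 op 17.1
t8.10 ang 87.8 R 52.7 resist 1.0 rad 2.7 z 298.2 fz 7.3 op 17.2
t8.35 ang 91.7 R 52.7 resist 2.1 rad 3.3 z 298.2 fz 7.2 op 16.7
t8.60 ang 95.6 R 52.7 resist 0.5 rad 3.0 z 298.2 fz 8.6 op 17.3
t8.85 ang 99.5 R 52.7 resist 0.6 rad 3.0 z 298.2 fz 7.8 op 16.5
t9.10 ang 103.4 R 52.7 resist 1.8 rad 3.7 z 298.2 fz 8.4 op 17.0
t9.35 ang 107.3 R 52.7 resist 1.6 rad 3.1 z 298.1 fz 9.4 op 17.6
t9.60 ang 111.2 R 52.6 resist 1.9 rad 3.2 z 298.1 fz 9.6 op 17.0
t9.85 ang 115.1 R 52.6 resist 1.9 rad 3.3 z 298.1 fz 9.3 op 17.2
```

```bash

python3 -m jog '[0,0,0,-0.0031,0.0016,0,0, 0,0,0,0,0,0,0]' >/dev/null && python3 c.py && python3 -m jog '[0,0,0,-0.003,0.0018,0,0, 0,0,0,0,0,0,0]' >/dev/null && python3 c.py && python3 -m jog '[0,0,0,-0.0028,0.0021,0,0, 0,0,0,0,0,0,0]' >/dev/null && python3 c.py && python3 -m jog '[0,0,0,-0.0027,0.0022,0,0, 0,0,0,0,0,0,0]' >/dev/null && python3 c.py && python3 -m jog '[0,0,0,-0.0025,0.0024,0,0, 0,0,0,0,0,0,0]' >/dev/null && python3 c.py && python3 -m jog '[0,0,0,-0.0023,0.0026,0,0, 0,0,0,0,0,0,0]' >/dev/null && python3 c.py && python3 -m jog '[0,0,0,-0.0021,0.0028,0,0, 0,0,0,0,0,0,0]' >/dev/null && python3 c.py && python3 -m jog '[0,0,0,-0.002,0.0029,0,0, 0,0,0,0,0,0,0]' >/dev/null && python3 c.py && python3 -m jog '[0,0,0,-0.0017,0.003,0,0, 0,0,0,0,0,0,0]' >/dev/null && python3 c.py && python3 -m jog '[0,0,0,-0.0015,0.0031,0,0, 0,0,0,0,0,0,0]' >/dev/null && python3 c.py && python3 -m jog '[0,0,0,-0.0013,0.0032,0,0, 0,0,0,0,0,0,0]' >/dev/null && python3 c.py && python3 -m jog '[0,0,0,-0.0011,0.0033,0,0, 0,0,0,0,0,0,0]' >/dev/null && python3 c.py && python3 -m jog '[0,0,0,-0.0008,0.0034,0,0, 0,0,0,0,0,0,0]' >/dev/null && python3 c.py
```

```text
t10.10 ang 119.0 R 52.5 resist 1.9 rad 2.8 z 298.1 fz 9.3 op 17.1
t10.35 ang 122.9 R 52.4 resist 0.9 rad 1.7 z 298.1 fz 10.4 op 16.9
t10.60 ang 126.8 R 52.3 resist 1.5 rad 2.6 z 298.1 fz 10.6 op 16.9
t10.85 ang 130.8 R 52.2 resist 1.8 rad 2.5 z 298.1 fz 9.7 op 17.3
t11.10 ang 134.7 R 52.1 resist 1.5 rad 2.0 z 298.1 fz 10.5 op 17.1
t11.35 ang 138.6 R 51.9 resist -0.2 rad 2.6 z 298.1 fz 11.0 op 17.2
t11.60 ang 142.5 R 51.8 resist 1.6 rad 2.8 z 298.1 fz 11.4 op 17.1
t11.85 ang 146.5 R 51.6 resist 0.4 rad 1.7 z 298.1 fz 9.5 op 17.1
t12.10 ang 148.9 R 51.6 resist 3.9 rad 2.1 z 298.1 fz 9.8 op 16.9
t12.35 ang 149.9 R 51.6 resist 10.3 rad 2.3 z 298.1 fz 9.0 op 16.9
```

```bash
python3 -m jog '[0,0,0,0,0,0,0,0,0,0,0,0,0,0]' && python3 c.py
```

```text
t: 12.6
position: [539.8, -127.9, 298.1]
ee_rot: [[1.0, 0.005, 0.005], [0.005, -1.0, 0.006], [0.005, -0.006, -1.0]]
contact_force: [2.4, 9.9, 9.0]
opening: 16.9
grip_force: 34.8
t12.60 ang 149.8 R 51.6 resist 9.8 rad 2.9 z 298.1 fz 9.0 op 16.9
```

```bash
sed -i 's/-153.8/-151.3/; s/584.4/584.4/' c.py; python3 c.py
python3 -m jog '[0,0,0,0.0036,-0.0070,0,0, 0,0,0,0.0116,-0.0129,0,0, 0,0,0,0.0153,-0.0081,0,0, 0,0,0,0.0172,-0.0024,0,0, 0,0,0,0.0170,0.0036,0,0]' >/dev/null; python3 c.py
python3 -m jog '[0,0,0,0.0147,0.0092,0,0, 0,0,0,0.0107,0.0137,0,0, 0,0,0,0,0,0,0]' >/dev/null; python3 c.py
```

```text
t12.60 ang 152.3 R 50.4 resist 9.9 rad 2.5 z 298.1 fz 9.0 op 16.9
t13.22 ang 68.8 R 50.6 resist -3.6 rad -1.6 z 298.1 fz 10.0 op 17.0
t13.60 ang 25.8 R 49.9 resist 2.5 rad 1.3 z 298.3 fz 6.1 op 16.9
```

```bash

python3 -m jog '[0,0,0,0.0054,0.0165,0,0, 0,0,0,-0.0006,0.0173,0,0, 0,0,0,-0.0065,0.0161,0,0, 0,0,0,-0.0116,0.0129,0,0, 0,0,0,-0.0153,0.0081,0,0]' >/dev/null; python3 c.py
python3 -m jog '[0,0,0,-0.0172,0.0024,0,0, 0,0,0,-0.0170,-0.0036,0,0, 0,0,0,-0.0147,-0.0092,0,0, 0,0,0,-0.0107,-0.0137,0,0, 0,0,0,-0.0054,-0.0165,0,0]' >/dev/null; python3 c.py
python3 -m jog '[0,0,0,0.0006,-0.0173,0,0, 0,0,0,0.0065,-0.0161,0,0, 0,0,0,0,0,0,0]' >/dev/null; python3 c.py
```

```text
t14.22 ang -71.2 R 49.7 resist -2.4 rad -2.4 z 298.2 fz 7.9 op 17.1
t14.85 ang -170.5 R 50.4 resist -2.6 rad -2.8 z 298.2 fz 5.4 op 17.0
t15.22 ang 146.3 R 50.5 resist 2.6 rad 2.2 z 298.1 fz 10.9 op 16.9
```

```bash

python3 -m jog '[0,0,0,0.0116,-0.0129,0,0, 0,0,0,0.0153,-0.0081,0,0, 0,0,0,0.0172,-0.0024,0,0, 0,0,0,0.0170,0.0036,0,0, 0,0,0,0.0147,0.0092,0,0]' >/dev/null; python3 c.py
python3 -m jog '[0,0,0,0.0107,0.0137,0,0, 0,0,0,0.0054,0.0165,0,0, 0,0,0,-0.0006,0.0173,0,0, 0,0,0,-0.0065,0.0161,0,0, 0,0,0,-0.0116,0.0129,0,0]' >/dev/null; python3 c.py
python3 -m jog '[0,0,0,-0.0153,0.0081,0,0, 0,0,0,-0.0172,0.0024,0,0, 0,0,0,-0.0170,-0.0036,0,0, 0,0,0,-0.0147,-0.0092,0,0, 0,0,0,-0.0107,-0.0137,0,0]' >/dev/null; python3 c.py
python3 -m jog '[0,0,0,-0.0054,-0.0165,0,0, 0,0,0,0.0006,-0.0173,0,0, 0,0,0,0.0032,-0.0081,0,0, 0,0,0,0.0033,-0.0080,0,0, 0,0,0,0,0,0,0]' >/dev/null; python3 c.py
python3 -m jog '[0,0,0,0,0,0,0,0,0,0,0,0,0,0,0,0,0,0,0,0,0]' ; python3 c.py
```

```text
t15.85 ang 48.9 R 50.6 resist -3.6 rad -1.4 z 298.1 fz 9.8 op 16.9
t16.48 ang -51.1 R 49.8 resist -2.3 rad -2.8 z 298.1 fz 8.3 op 16.9
t17.10 ang -150.8 R 50.3 resist -3.3 rad -3.3 z 298.2 fz 4.3 op 17.1
t17.73 ang 147.7 R 50.4 resist 0.8 rad 1.6 z 298.1 fz 10.4 op 17.1
t: 18.1
position: [541.8, -124.5, 298.1]
ee_rot: [[1.0, 0.002, 0.002], [0.002, -1.0, 0.001], [0.002, -0.001, -1.0]]
contact_force: [-0.7, 2.2, 11.1]
opening: 17.3
grip_force: 35.2
t18.10 ang 147.8 R 50.3 resist 1.5 rad 1.8 z 298.1 fz 11.1 op 17.3
```

```bash

python3 -m jog '[0,0,0,0,0,0,0, 0,0,0,0,0,0,0.2, 0,0,0,0,0,0,0.4, 0,0,0,0,0,0,0.6, 0,0,0,0,0,0,0.6]' ; python3 -m jog '[0,0,0,0,0,0,0.6, 0,0,0,0,0,-0.02,0.6, 0,0,0,0,0,-0.04,0.6, 0,0,0,0,0,0,0.6]'
python3 -m jog '[0,0,0,-0.0175,-0.056,-0.005,0.6, 0,0,0,-0.0175,-0.056,0,0, 0,0,0,-0.0175,-0.056,0,0, 0,0,0,0,-0.056,0,0, 0,0,0,0,0,0,0]'
python3 -m jog '[0,0,0,0,0,0,0,0,0,0,0,0,0,0,0,0,0,0,0,0,0]'; python3 - <<'E'
from h import *
s=env.snapshot("wrist");cv2.imwrite("pics/w3.png",s["img"][...,::-1])
T=env.snapshot("top")["img"][150:250,225:365,::-1];cv2.imwrite("pics/t3.png",cv2.resize(T,None,fx=4,fy=4,interpolation=cv2.INTER_CUBIC))
print(proj(s,[574,100,122]))
p=env.read_state()["position"];print(p,proj(s,[p[0],p[1],p[2]-173]))
E
```

```text
t: 18.73
position: [541.0, -125.4, 296.4]
ee_rot: [[1.0, 0.001, -0.001], [0.001, -1.0, 0.0], [-0.001, -0.0, -1.0]]
contact_force: [0.0, -0.2, -0.1]
opening: 51.4
grip_force: 0.0
t: 19.23
position: [542.3, -126.0, 359.4]
ee_rot: [[1.0, 0.001, 0.006], [0.001, -1.0, -0.001], [0.006, 0.001, -1.0]]
contact_force: [-0.1, -0.0, -0.4]
opening: 51.1
grip_force: 0.0
t: 19.85
position: [487.8, 103.8, 361.0]
ee_rot: [[1.0, 0.01, -0.001], [0.01, -1.0, 0.002], [-0.001, -0.002, -1.0]]
contact_force: [0.8, -0.7, -0.1]
opening: 0.1
grip_force: 0.0
t: 20.23
position: [488.7, 97.0, 361.6]
ee_rot: [[1.0, -0.002, -0.0], [-0.002, -1.0, -0.0], [-0.0, 0.0, -1.0]]
contact_force: [0.3, -0.3, -0.1]
opening: 0.2
grip_force: 0.0
[270.50093366 100.97227288]
[488.68235267  97.47296493 361.72281192] [274.03524024 262.16651643]
```

View pics/w3.png

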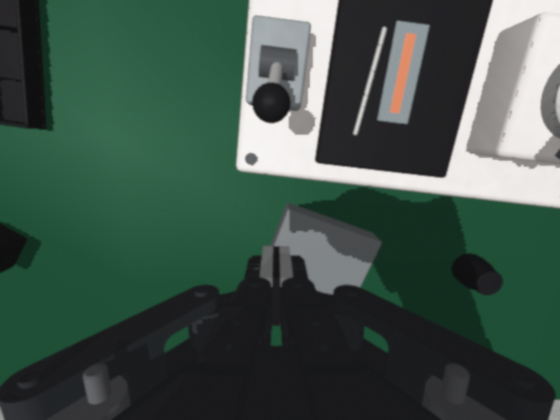

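View pics/t3.png

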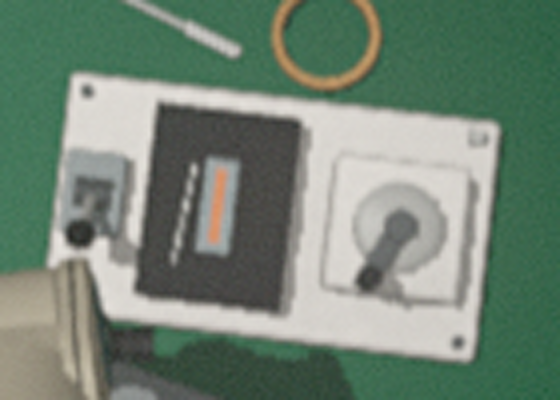

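The wrist view shows the ball at (271,101), exactly as predicted. The top crop shows the crank at about 148°, with the knob at (370,275) from the hub at (402,225). Next I push the lever over with closed fingers.

```bash

python3 -m jog '[0,0,0,0,-0.002,0.038,0, 0,0,0,0,0,0.038,0, 0,0,0,0.025,0,0,0, 0,0,0,0.025,0,0,0, 0,0,0,0,0,0,0]'
python3 -m jog '[0,0,0,0.015,0.001,0,0, 0,0,0,0.015,0.002,0,0, 0,0,0,0.015,0.002,0,0, 0,0,0,0.015,0.002,0,0, 0,0,0,0,0,0,0]'
python3 -m jog '[0,0,0,0.01,0.001,0,0, 0,0,0,0.005,0,0,0,0,0,0,0,0,0,0]'
```

```text
t: 20.95
position: [540.0, 99.9, 285.6]
ee_rot: [[1.0, -0.001, 0.002], [-0.001, -1.0, -0.0], [0.002, 0.0, -1.0]]
contact_force: [0.1, -0.4, -0.2]
opening: -0.4
grip_force: 0.0
t: 21.58
position: [598.2, 93.1, 285.6]
ee_rot: [[1.0, -0.0, -0.0], [-0.0, -1.0, -0.0], [-0.0, 0.0, -1.0]]
contact_force: [0.1, 0.7, -0.3]
opening: 0.4
grip_force: 0.0
t: 21.95
position: [613.8, 92.5, 285.7]
ee_rot: [[1.0, 0.001, 0.0], [0.001, -1.0, 0.0], [0.0, -0.0, -1.0]]
contact_force: [-0.1, -0.4, 0.1]
opening: 0.1
grip_force: 0.0
```

```bash
g(){ python3 -c "
from h import *;import sys
s=env.read_state();print(s['position'],s['contact_force']);sys.exit(int(s['contact_force'][0]<-5))"; }
python3 -m jog '[0,0,0,0.005,0.0005,0,0,0,0,0,0,0,0,0]'>/dev/null && g && python3 -m jog '[0,0,0,0.004,0.0005,0,0,0,0,0,0,0,0,0]' >/dev/null && g && python3 -m jog '[0,0,0,0.003,0.0005,0,0,0,0,0,0,0,0,0]' >/dev/null&& g && python3 -m jog '[0,0,0,0.003,0,0,0,0,0,0,0,0,0,0]' >/dev/null&& g && python3 -m jog '[0,0,0,0.003,0,0,0,0,0,0,0,0,0,0]' >/dev/null&& g && python3 -m jog '[0,0,0,0.003,0,0,0,0,0,0,0,0,0,0]'>/dev/null && g
```

```text
[618.86256523  92.05590683 285.75188522] [ 0.08481757 -0.49960181 -0.69442577]
[622.88154331  91.48450171 285.7428591 ] [-0.43199    -0.56609232  1.19949515]
[625.77025396  90.95516357 285.73116909] [ 0.01253479 -0.71531209  0.66282352]
[627.10169297  91.03868922 285.47805498] [-5.43606239  0.74924372  3.58515048]
```

End stop felt at x≈627, as predicted. I'll back off, rise and check.

```bash

python3 -m jog '[0,0,0,-0.03,0,0,0, 0,0,0,-0.04,0,0,0, 0,0,0,-0.05,0,-0.05,0, 0,0,0,-0.05,0,-0.05,0, 0,0,0,0,0,0,0]'; python3 -m jog '[0,0,0,0,0,0,0,0,0,0,0,0,0,0]'; python3 - <<'E'
from h import *
T=env.snapshot("top")["img"][150:250,225:365,::-1];S=env.snapshot("scene")["img"][150:300,150:360,::-1]
a=cv2.resize(T,(420,300),interpolation=cv2.INTER_CUBIC);b=cv2.resize(S,(380,300),interpolation=cv2.INTER_CUBIC)
cv2.imwrite("pics/end.png",np.hstack([a,b]))
E
```

```text
t: 23.58
position: [469.0, 91.0, 377.2]
ee_rot: [[1.0, 0.002, 0.005], [0.002, -1.0, 0.002], [0.005, -0.002, -1.0]]
contact_force: [0.6, 0.9, -0.7]
opening: -0.1
grip_force: 0.0
t: 23.82
position: [471.1, 90.9, 373.2]
ee_rot: [[1.0, 0.0, -0.0], [0.0, -1.0, -0.0], [-0.0, 0.0, -1.0]]
contact_force: [-0.6, -0.8, -1.2]
opening: 0.2
grip_force: 0.0
```

View pics/end.png

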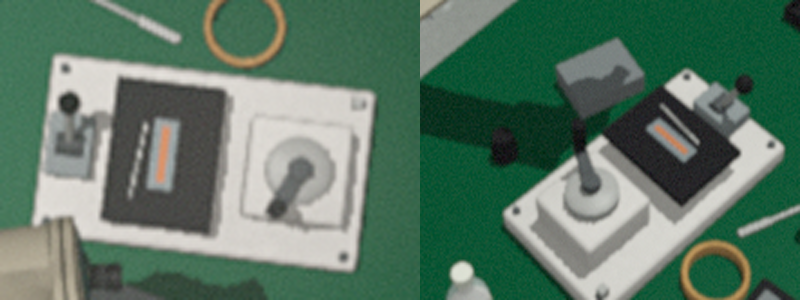

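The lever is swung over, with its ball at (68,102) on the far side. The crank is unchanged with its knob at (277,208), and the robot is clear of everything.

```bash
python3 -c "
from workcell import env
print(env.hand_in())"
```

```text
the job is handed in; nothing more can be done
None
```

I handed the job in at about 24 s; no verdict came back. I felt the zero stop at about 8 N beyond the drag, cranked two turns clockwise to within about 2° by the measured hand position, released the knob, and swung the clamp lever to its far end; no bystander was touched.

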